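Refit the lift-out cover of the bench service box

ROBOT

A 6-joint arm with a two-finger parallel gripper is mounted at the origin on the work surface. World frame = base frame: x ahead of the robot, y to its left, z up, the work surface at z = 0. Lengths are in mm, angles in rad, forces in N, time in s.
With the tool pointing down it reaches from about 300 to 775 mm from the base axis. Payload 14.6 kg.
Tool frame: the origin (TCP) lies between the finger pads; the fingertips stand manip.finger_overhang ahead of it and the grasp point (between the pads) lies 2 mm behind it (manip.finger_overhang is the distance from the TCP to the fingertips, in mm); z points along the fingers, y is the direction in which the jaws open and shut (so a half turn about z gives the same grasp; the last joint's range is limited). The gripper opens to 94 mm and grips with 3 to 60 N. Pads are 16 mm wide; open, the fingers measure 119 mm over their backs; the gripper's body (75 mm by 177 mm) begins 78 mm behind the grasp point.
Start: joints at [1.163, 0.3, 1.521, -0, 1.321, -0.067], TCP at [183.83, 518.359, 222.446] pointing down, gripper open.
Joint ranges: [-3.03, 3.03], [-0.79, 2.21], [0.23, 2.52], [-1.04, 4.18], [0, 3.07], [-2.55, 2.55]. Speed limits (rad/s): [2.22, 2.22, 2.57, 3.14, 3.14, 3.14].

INTERFACE

Orientations are given as [roll, pitch, yaw] about the fixed x, y, z axes, in that order (R = Rz(yaw) Ry(pitch) Rx(roll)).
In Python, from cell import manip gives the robot as it stands.
- The arm moves only by the tool drive_tool, never from a script. Its argument "steps" is a list of rows, each an object with "delta_pos": the shift along the world's x, y, z in mm, a list of three; "yaw": the turn about the world's z in rad; "hand": the finger opening in mm, from 0 to 94. A call has 1 to 5 rows; each row shifts and turns the commanded pose from where the row before left it; what a row does not reach is not made up. A row lasts 1/12 s, in which the tool goes at most 41.7 mm and 7.16 degrees, less where a joint would pass 70% of its speed; a pose out of reach is approached as far as the arm can. A call is refused whole if a number of a shift passes 41.7 or a number of a turn 0.125, either way. A call with a gripper value outside its range is refused whole. The fingers move at their own pace and stop on an object; "squeeze" is the grip in N (left out, the last holds). Time passes only in rows, so rows that do not move let the fingers close. It gives the time, the measured TCP pose, the force and the opening at its end, in the units of the state.
- manip.read_state(): the state, without advancing time (a new reading comes with each control period).
- manip.camera(name): name is "scene" or "top"; returns a dict with "frame" (420x560x3 uint8, red, green, blue), "range_z" (420x560 float32, mm along the optical axis (not along the pixel's ray), 0 where there is no reading), "intrinsics" (3x3 intrinsics, pixels), "dist_coeffs" ([k1, k2, p1, p2, k3] as OpenCV has them; the pictures are not rectified), "position" and "attitude" of the camera in the world. Camera axes: x right, y down, z forward; pixel columns grow to the right and rows downward; lengths in mm; the calibration is good to about 2 mm. A picture is of the moment at which its call begins.
- manip.sign_off(): hands the job in, once; it reports no verdict.
The state is a dict: "clock": time; "joints": joint angles; "qd": joint speeds; "effort": joint torques, N m; "eef_pos": TCP position; "eef_rot": TCP orientation; "wrist_force": force on the tool from outside, world axes, zero at the start; "moment": the same for the moment, N m; "finger_gap": finger opening in mm.
Only numpy, scipy, OpenCV 4.12 (cv2) and the standard library are available. Lean on these libraries where they do the work, as an engineer would, in place of code of your own. Each camera call takes 0.05 s, during which the arm holds its last target.

TASK

Close the service box on the bench with its loose cover, the grey board with the pull handle: holding it tilted, slide its long tongue into the groove under the box's far rail, push it back against the sprung strip and lower the near edge flat behind the front lip, then let it spring forward so that it is locked under both lips. Do it by feel and without forcing anything, let go of it at the end, and leave everything else on the bench where it stands.

Things in the scene. Friction and masses are not known exactly. Their poses are not given: they have to be found in the camera images.
- cover_handle (a point): Centre of the cover's handle bar; axes of the cover: x to the tongue edge, z up out of its top. Steel bar along y, 110 long x 12 wide (x) x 16 mm high, 86 mm clear between its two end posts, 27 mm clear over the board. From here the board's top is 35 mm and its underside 48 mm down; tongue tip at x = +68 mm, nib tip at x = -58 mm.
- cover: Loose grey board, 104 (x) x 150 (y) x 13 mm, about 0.4 kg, starts flat on the bench. Black tongue on its +x edge 16 mm long, nib on its -x edge 6 mm long, both 5 mm thick, 146 mm wide and flush with the underside. Origin at the centre of the underside, 48 mm below cover_handle.
- cover_tongue (a point): Middle of the tongue's tip edge on the cover: x +68 mm, half-way up the 5 mm thick tongue (45.5 mm below the handle centre); axes of the cover.
- box: White service box fixed on the bench, 168 (x) x 304 (y) mm, top 53 mm high, open in the middle between two fixed grey covers 156 mm apart (one with a gas tap, one with a power outlet). Axes: x from the front rail to the back rail with the groove, roughly away from the robot; z up. Origin at bench height under point opening.
- opening (a point): Middle of the opening at ledge height (40 mm above the bench, 13 below the box's top), axes of the box. The locked cover's underside centre lies here if the aluminium frame with both rails sits in the middle of its play. The frame may be set up to 6 mm nearer or farther along x (not y or z); its place is not reported: feel or see it. The rails and tongue are harmed above 45 N.
- groove (a point): On the box, under the edge of the back rail's lip at ledge height, for a frame in the middle of its play (62.5 mm along x from opening; up to 6 mm wrong along x). The groove is 10 mm high from the ledge to the lip's underside; the lip is 3 mm thick, the ledge reaches 16 mm forward of the lip edge. The tongue goes fully in at tilts up to about 16 degrees.
- strip_face (a point): On the box, face of the free sprung strip in the groove, for a frame in the middle of its play (66 mm along x from opening, 5 mm above the ledge; up to 6 mm wrong along x). The strip resists with 5 N at first touch, rising 1.2 N per mm to 17 N after 10 mm, where it meets a solid stop. It slides along x.
- front_lip (a point): On the box, edge of the front rail's lip at ledge height, for a frame in the middle of its play (-54.5 mm along x from opening; up to 6 mm wrong). The lip reaches 3.5 mm over the ledge from the front wall, underside 7, top 13 mm above it. The nib passes it only with the strip in by 5.5 mm or more (12 N), and is above it at tilts over 7 degrees. Let go, the cover springs forward under it, strip in by 2 mm.
- white_bottle: Bystander: white plastic bottle with red cap, 84 mm across, 150 mm high; origin under its centre.
- amber_bottle: Bystander: amber glass bottle, 60 mm across, 125 mm high; origin under its centre.
- beaker: Bystander: glass beaker, 68 mm across, 85 mm high; origin under its centre.
- small_jar: Bystander: small amber jar with white lid, 32 mm across, 42 mm high, standing on the box's fixed cover with the gas tap, in front of the tap; origin under its centre.
- screwdriver: Bystander: screwdriver 190 mm long lying across the bench near the robot; origin under its length.
- dish: Bystander: shallow white porcelain dish, 90 mm across, 18 mm high; origin under its centre.
Mind the look-alikes: they are no part of the job. There is more than one size of the cover; the one meant has the size given above.

How it is judged (in metres and radians):
On the way:
1. the cover, tilted with its near edge up, has its tongue down in the groove of the back rail (x of cover_tongue in the frame of opening between 0.06 and 0.084 m and z of cover_tongue in the frame of opening between -0.001 and 0.01 m and angle between the z axis of cover_handle and the z axis of opening, either way round above 0.09 rad and z of cover_handle in the frame of opening above 0.052 m), for 0.2 s.
At the end, for the whole second after the job is handed in: The cover lies flat on its ledges, locked under both lips, tongue to the back rail: height within 2 mm, tilt under 0.02 rad, in line within 0.05 rad, within 6 mm sideways and 8 mm along x (play of the frame included) of the opening, at rest and let go (x of cover_handle in the frame of opening between -0.008 and 0.008 m and y of cover_handle in the frame of opening between -0.006 and 0.006 m and z of cover_handle in the frame of opening between 0.046 and 0.05 m and angle between the z axis of cover_handle and the z axis of opening, either way round below 0.02 rad and angle between the x axis of cover_handle and the x axis of opening, either way round below 0.05 rad and x of cover_tongue in the frame of opening above 0.055 m and linear speed of cover below 0.01 m/s and contact force between cover and the fingers below 0.1 N); the robot touches nothing.
It fails at once if cover, tongue or rails forced: more than 45 N between the cover and the frame or the box (contact force between cover and frame above 45 N or contact force between cover and box above 45 N).
It fails at once if a bottle, jar, dish, beaker or tool on the bench pushed away by more than 3 cm (distance of any of white_bottle, amber_bottle, beaker, small_jar, screwdriver, dish from where it was at the start of the episode above 0.03 m).
It also fails if it takes over 72 s, if anything falls off the work surface, if the arm or the gripper's body presses on something with over 40 N, if the wrist force passes 120 N, or if a joint passes its speed limit or range.

## Working session

There is one attempt and no reset: what is moved stays moved. The work goes in short steps, Python scripts to look and compute and a tool call to move; the robot and the scene stay as the last step left them, time stands still between calls to the robot, and variables do not carry over. Pictures are saved under pics/ and viewed, and the job is handed in when it is done.

Besides the shell and the picture viewer there is one more tool, called after ">>>" in YAML: its name, and indented under it one key for each argument. drive_tool: Moves the arm, as the interface text tells. Its arguments: {"type":"object","properties":{"steps":{"type":"array"},"squeeze":{"type":"number"}},"required":["steps"]}

```bash
mkdir -p pics; ls; cat > h.py <<'E'
from cell import manip
import numpy as np, cv2
from scipy.spatial.transform import Rotation as R
def grab(n):
    c=manip.camera(n); np.savez(f'{n}.npz',**{k:np.array(v) for k,v in c.items()}); return c
def rot(c):
    a=np.array(c['attitude'],float)
    return a if a.shape==(3,3) else R.from_euler('xyz',a).as_matrix()
def px2plane(c,uv,z):
    uv=np.array(uv,float).reshape(-1,1,2)
    n=cv2.undistortPoints(uv,np.array(c['intrinsics'],float),np.array(c['dist_coeffs'],float)).reshape(-1,2)
    d=np.c_[n,np.ones(len(n))]@rot(c).T; p=np.array(c['position'],float)
    return p+d*((z-p[2])/d[:,2])[:,None]
def cloud(c):
    h,w=c['range_z'].shape; v,u=np.mgrid[:h,:w]
    n=cv2.undistortPoints(np.stack([u,v],-1).reshape(-1,1,2).astype(float),np.array(c['intrinsics'],float),np.array(c['dist_coeffs'],float)).reshape(-1,2)
    P=np.c_[n,np.ones(len(n))]*np.array(c['range_z'],float).reshape(-1,1)
    return (P@rot(c).T+np.array(c['position'],float)).reshape(h,w,3)
def load(n): return dict(np.load(f'{n}.npz'))
def save(img,name,s=1):
    cv2.imwrite('pics/'+name,cv2.resize(img[...,::-1],None,fx=s,fy=s,interpolation=cv2.INTER_CUBIC))
E
python3 - <<'E'
from h import *
print(manip.read_state()); print(manip.finger_overhang)
for n in('scene','top'):
    c=grab(n); print(n,c['position'],c['attitude'],c['intrinsics'],c['dist_coeffs']); save(c['frame'],n+'0.png',1.4)
E
```

```text
pics
{'clock': 0.0, 'joints': array([ 1.16339568e+00,  3.00464636e-01,  1.52158777e+00,  2.33852193e-05,
        1.32069024e+00, -6.66110612e-02]), 'qd': array([ 1.39237920e-03,  7.69849723e-05,  2.75815977e-04, -2.50039214e-04,
       -1.30886360e-03, -3.15763242e-04]), 'effort': array([ 2.94448755e-04, -5.31809700e+01, -3.52731299e+01,  7.07899220e-02,
        2.45124620e-02, -6.45804903e-05]), 'eef_pos': array([183.73368898, 518.14505746, 221.88703392]), 'eef_rot': array([-3.14044672e+00, -9.91460344e-05,  2.80079721e+00]), 'wrist_force': array([-0.31465456,  0.02208771, -0.23501914]), 'moment': array([-0.06937248, -0.0391152 , -0.01665078]), 'finger_gap': 94.14546745438504}
17.0
scene [1048.07228761  527.37698381  864.6150143 ] [-2.3826491  -0.01018611  2.43815751] [[546.84368076   0.         279.31351942]
 [  0.         546.84368076 205.54823424]
 [  0.           0.           1.        ]] [-0.19771655  0.          0.          0.          0.        ]
top [ 318.77551781  -23.18462029 1193.89219919] [-2.9589963  -0.02705967 -1.5595768 ] [[436.43809005   0.         277.49952893]
 [  0.         436.43809005 210.87083954]
 [  0.           0.           1.        ]] [0.01922083 0.         0.         0.         0.        ]
```

View pics/scene0.png

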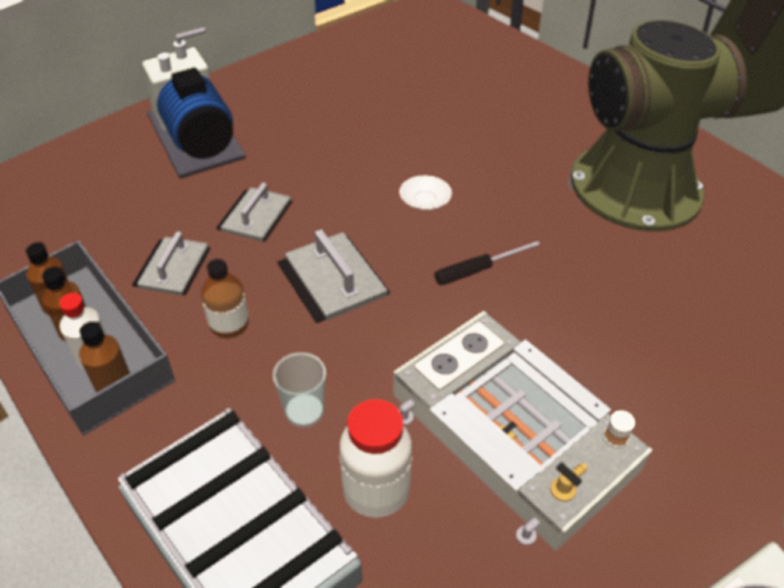

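View pics/top0.png

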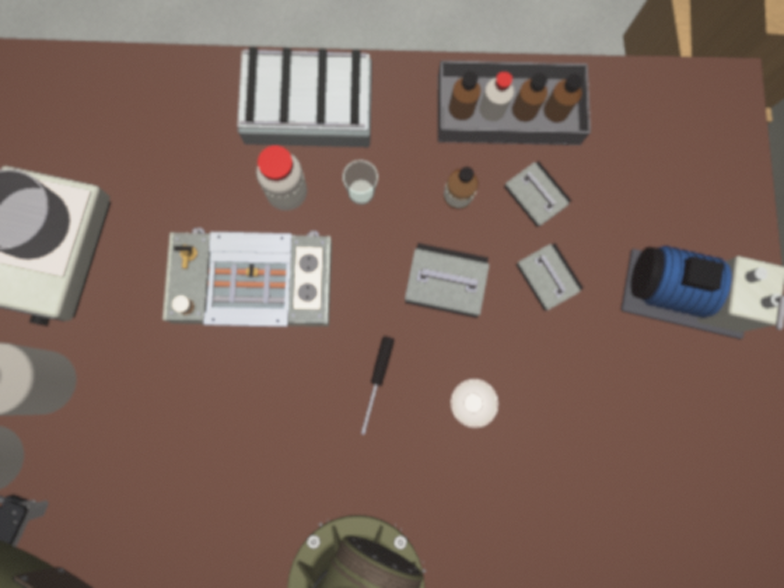

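```bash
python3 - <<'E'
from h import *
c=load('top'); f=c['frame']; save(f[160:240,105:365],'topcrop.png',3)
s=load('scene'); save(s['frame'][150:390,180:480],'scenecrop.png',2.6)
P=cloud(c); print(P[300,300],P[120:124,200])
for (u,v) in [(320,205),(320,199),(302,180),(344,185)]: print(u,v,P[v,u].round(1))
E
```

```text
[ 297.43710741 -116.26503103   -1.63342676] [[742.37806358 148.75262482 146.6889525 ]
 [738.2368989  148.03617999 150.37513706]
 [735.10312537 147.72555232 151.5915443 ]
 [733.82046672 148.17606872 148.16497665]]
320 205 [ 555.9 -170.2   11.9]
320 199 [ 562.8 -164.5   58.6]
302 180 [ 625.3 -119.9   16. ]
344 185 [ 614.5 -238.2    9.9]
```

View pics/topcrop.png

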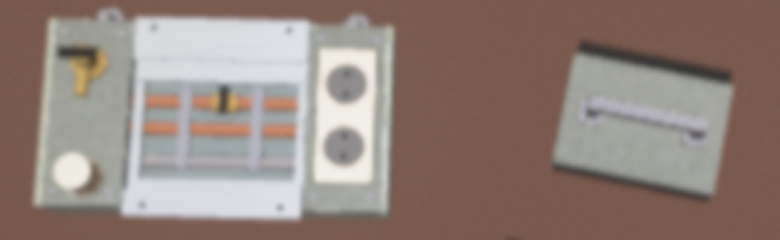

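View pics/scenecrop.png

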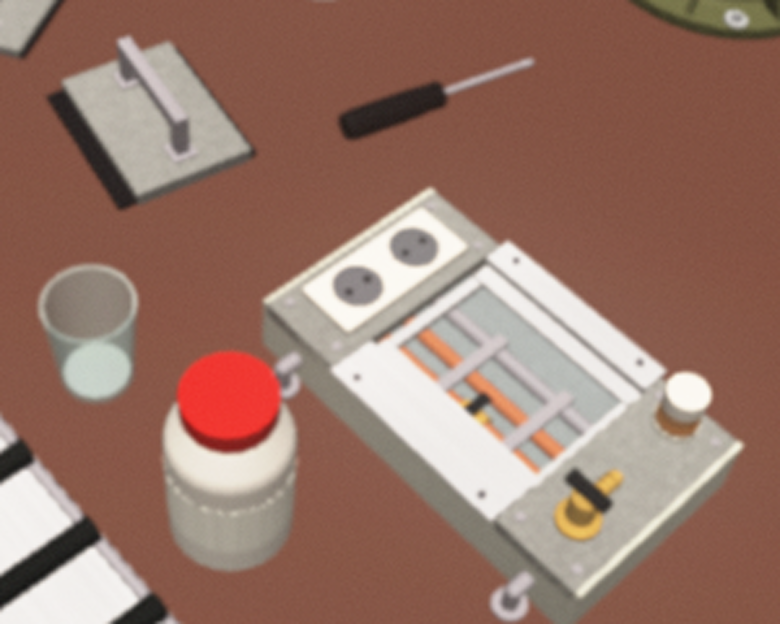

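```bash
cat > meas.py <<'E'
from h import *
def rect(pts):
    r=cv2.minAreaRect(pts.astype(np.float32)); return [np.round(x,2) for x in r]
for n in ('top','scene'):
    c=load(n); P=cloud(c); x,y,z=P[...,0],P[...,1],P[...,2]
    bench=(abs(z)<8)&(x>350)&(x<700)&(abs(y)<200); print(n,'bench z',np.median(z[bench]).round(2))
    reg=(x>480)&(x<680)&(y>-270)&(y<-70)
    m=reg&(z>6)&(z<22); m=cv2.morphologyEx(m.astype(np.uint8),cv2.MORPH_OPEN,np.ones((2,2)))>0
    print(n,'cover',rect(P[m][:,:2]),np.median(z[m]).round(1))
    m=reg&(z>42); q=P[m]; print('handle',rect(q[:,:2]),np.median(q[:,2]).round(1),q[:,:2].mean(0).round(1),m.sum())
    reg=(x>470)&(x<700)&(y>0)&(y<380)
    m=reg&(z>46)&(z<60); m=cv2.morphologyEx(m.astype(np.uint8),cv2.MORPH_OPEN,np.ones((3,3)))>0
    print('box',rect(P[m][:,:2]),np.median(z[m]).round(1))
c=load('top')
f=c['frame'].astype(int)
hsv=cv2.cvtColor(c['frame'],cv2.COLOR_RGB2HSV)
for nm,cols in (('',(152,160,170,178,186,194,200)),):
    for u in cols: print(u,[int(v) for v in f[160:240,u].mean(1)])
E
python3 meas.py
```

```text
top bench z 0.6
top cover [array([ 467.16, -144.35]), array([157.32, 349.36]), np.float64(75.01)] 13.5
handle [array([ 568.62, -167.33]), array([110.09,  13.46]), np.float64(79.27)] 56.0 [ 567.4 -166.9] 223
box [array([560.2 , 215.62]), array([303.8, 178.7]), np.float64(89.72)] 53.3
scene bench z 1.14
scene cover [array([749.67, 157.68]), array([938.01, 151.76]), np.float64(60.28)] 13.8
handle [array([ 564.51, -166.79]), array([112.57,  13.81]), np.float64(79.23)] 55.9 [ 567.2 -161.6] 314
box [array([557.53, 215.96]), array([306.77, 175.61]), np.float64(89.75)] 53.9
152 [97, 96, 97, 98, 111, 149, 192, 213, 218, 218, 219, 219, 219, 219, 219, 219, 219, 219, 215, 211, 212, 216, 218, 218, 218, 215, 203, 197, 198, 197, 196, 195, 196, 195, 193, 190, 184, 182, 182, 180, 175, 172, 169, 163, 159, 161, 165, 164, 164, 164, 163, 162, 163, 165, 158, 150, 150, 155, 166, 189, 211, 218, 220, 220, 220, 219, 209, 187, 176, 194, 203, 179, 138, 107, 98, 97, 98, 97, 96, 97]
160 [97, 98, 98, 99, 110, 146, 189, 214, 218, 218, 219, 219, 219, 219, 218, 219, 219, 218, 214, 206, 209, 216, 219, 219, 219, 214, 1
[... 1539 characters left out ...]
 224, 220, 214, 216, 221, 224, 223, 223, 217, 197, 174, 161, 160, 157, 150, 148, 145, 141, 139, 151, 160, 164, 162, 156, 150, 146, 138, 138, 148, 160, 163, 164, 164, 163, 166, 172, 173, 161, 152, 157, 166, 178, 199, 216, 221, 223, 224, 224, 224, 224, 224, 224, 224, 216, 184, 138, 107, 99, 99, 98, 98, 97]
200 [98, 99, 99, 98, 99, 112, 150, 192, 210, 200, 197, 212, 223, 225, 225, 225, 225, 225, 226, 223, 218, 220, 224, 226, 225, 223, 218, 196, 173, 165, 165, 160, 154, 148, 146, 139, 137, 148, 161, 164, 162, 153, 149, 147, 138, 137, 149, 160, 165, 166, 166, 166, 168, 175, 174, 162, 150, 153, 162, 176, 200, 217, 224, 225, 226, 225, 225, 224, 220, 219, 220, 216, 186, 138, 107, 98, 98, 98, 98, 98]
```

```bash
cat > meas2.py <<'E'
from h import *
def edges(c,lines,z,thr=None):
    # lines: list of (p0,p1) pixel segments; strongest gradient along -> world
    g=cv2.cvtColor(c['frame'],cv2.COLOR_RGB2GRAY).astype(np.float32); out=[]
    for p0,p1 in lines:
        t=np.linspace(0,1,400); p=np.array(p0)+(np.array(p1)-np.array(p0))*t[:,None]
        v=cv2.remap(g,p[:,0].astype(np.float32)[None],p[:,1].astype(np.float32)[None],cv2.INTER_LINEAR)[0]
        v=cv2.GaussianBlur(v[None],(0,0),8)[0]; i=np.argmax(abs(np.gradient(v)))
        out.append((p[i],px2plane(c,p[i],z)[0]))
    return out
c=load('top')
show=lambda nm,o:print(nm,[(a.round(1).tolist(),b[:2].round(1).tolist()) for a,b in o])
show('fixed back L',edges(c,[((u,160),(u,172)) for u in (126,132,146)],53))
show('fixed back R',edges(c,[((u,160),(u,174)) for u in (213,218,230)],53))
show('fixed front L',edges(c,[((u,222),(u,236)) for u in (120,130,140)],53))
show('fixed front R',edges(c,[((u,224),(u,238)) for u in (210,222,230)],53))
show('left',edges(c,[((112,v),(128,v)) for v in (175,190,205,215)],53))
show('right',edges(c,[((228,v),(242,v)) for v in (175,190,205,215)],53))
show('rail back outer',edges(c,[((u,160),(u,172)) for u in (155,165,175,190)],53))
show('rail front outer',edges(c,[((u,226),(u,240)) for u in (155,165,175,195)],53))
show('rail back lip',edges(c,[((u,183),(u,191)) for u in (160,170,186,194,200)],53))
show('rail front lip',edges(c,[((u,215),(u,223)) for u in (155,160,170,186,194,200)],53))
for n in ('top','scene'):
    c=load(n);P=cloud(c); x,y,z=P[...,0],P[...,1],P[...,2]
    m=((x>500)&(x<640)&(y>-250)&(y<-90)&(z>50)).astype(np.uint8)
    k,l,st,ce=cv2.connectedComponentsWithStats(m); i=1+np.argmax(st[1:,4]); q=P[l==i]
    v,u=np.nonzero(l==i); w=px2plane(c,np.c_[u,v],56)
    print(n,'handle',cv2.minAreaRect(w[:,:2].astype(np.float32)),w.mean(0).round(1),q.mean(0).round(1))
    m=((x>490)&(x<650)&(y>-270)&(y<-80)&(z>6)&(z<22)).astype(np.uint8); m=cv2.morphologyEx(m,cv2.MORPH_OPEN,np.ones((3,3)))
    k,l,st,ce=cv2.connectedComponentsWithStats(m); i=1+np.argmax(st[1:,4])
    v,u=np.nonzero(l==i); w=px2plane(c,np.c_[u,v],13)
    print('board',cv2.minAreaRect(w[:,:2].astype(np.float32)))
E
python3 meas2.py
```

```text
fixed back L [([126.0, 165.6], [646.7, 355.5]), ([132.0, 165.5], [647.1, 339.7]), ([146.0, 166.4], [645.3, 302.5])]
fixed back R [([213.0, 167.6], [645.7, 123.6]), ([218.0, 167.5], [646.1, 110.2]), ([230.0, 168.5], [644.1, 77.8])]
fixed front L [([120.0, 228.2], [477.3, 358.6]), ([130.0, 222.6], [492.5, 333.9]), ([140.0, 228.4], [477.6, 307.1])]
fixed front R [([210.0, 230.4], [474.8, 125.0]), ([222.0, 230.3], [475.5, 93.6]), ([230.0, 230.4], [475.7, 72.6])]
left [([120.3, 175.0], [620.3, 368.6]), ([118.6, 190.0], [579.3, 370.0]), ([117.5, 205.0], [538.7, 369.8]), ([116.5, 215.0], [512.0, 370.2])]
right [([235.5, 175.0], [626.2, 62.6]), ([235.0, 190.0], [584.8, 62.6]), ([234.5, 205.0], [543.9, 62.8]), ([234.4, 215.0], [516.9, 62.3])]
rail back outer [([155.0, 165.5], [648.5, 278.7]), ([165.0, 165.5], [648.9, 252.1]), ([175.0, 165.6], [649.3, 225.5]), ([190.0, 165.6], [649.9, 185.4])]
rail front outer [([155.0, 231.5], [469.8, 267.8]), ([165.0, 231.8], [469.5, 241.8]), ([175.0, 232.4], [468.4, 215.8]), ([195.0, 232.5], [468.8, 163.8])]
rail back lip [([160.0, 186.5], [590.7, 262.0]), 
[... 189 characters left out ...]
60.0, 219.4], [502.2, 256.8]), ([170.0, 219.4], [502.5, 230.7]), ([186.0, 219.4], [503.1, 189.0]), ([194.0, 219.4], [503.4, 168.0]), ([200.0, 219.4], [503.6, 152.3])]
top handle ((567.8247680664062, -167.05906677246094), (109.50846099853516, 13.54957103729248), 78.91352081298828) [ 568.1 -166.7   56. ] [ 568.  -166.6   56.5]
board ((569.001953125, -167.35879516601562), (150.11038208007812, 110.69602966308594), 79.17317962646484)
scene handle ((566.3516845703125, -164.62850952148438), (115.9871597290039, 15.235047340393066), 79.0448989868164) [ 566.  -163.8   56. ] [ 566.2 -163.5   56.3]
board ((565.3291625976562, -164.47674560546875), (157.98486328125, 111.40355682373047), 79.00994110107422)
```

```bash
python3 - <<'E'
from h import *
c=load('top'); save(c['frame'][160:240,140:216],'t2.png',7.5)
c=load('scene'); save(c['frame'][238:350,300:440],'s2.png',5.4)
E
```

```text
(no output)
```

View pics/t2.png

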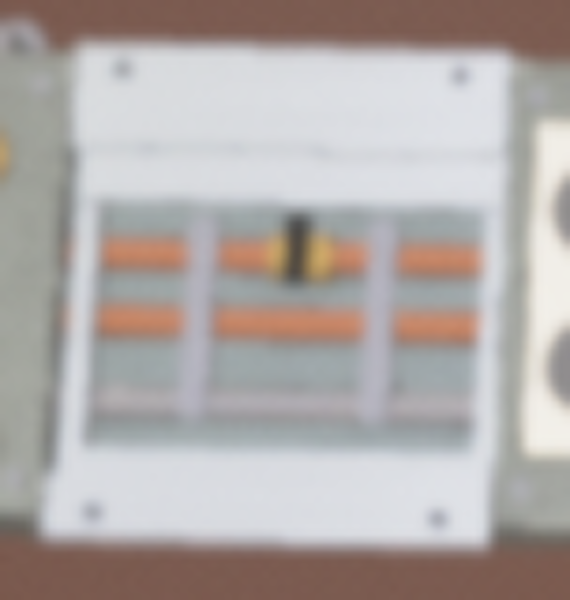

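View pics/s2.png

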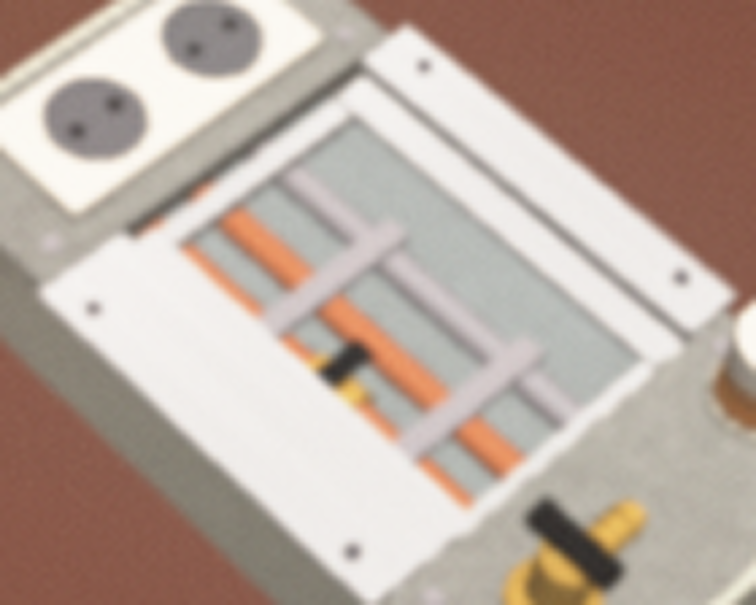

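```bash
python3 - <<'E'
from h import *
c=load('top'); g=cv2.cvtColor(c['frame'],cv2.COLOR_RGB2GRAY).astype(float)
pts=[]
for u in range(153,206,4):
    s=g[177:183,u-1:u+2].mean(1); k=np.argmin(s); a=max(1,min(4,k)); d=(s[a-1]-s[a+1])/(2*(s[a-1]-2*s[a]+s[a+1])+1e-9); pts.append((u,177+a+d))
w=px2plane(c,pts,49); print('back lip dark line z49',w[:,:2].round(1).tolist()); print(np.median(w[:,0]), np.polyfit(w[:,1],w[:,0],1))
s=load('scene')
# dark line in s2 px: (405,90)->(680,325) approx in crop 5.4x, origin (300,238)
g=cv2.cvtColor(s['frame'],cv2.COLOR_RGB2GRAY).astype(float)
p0=np.array([300+375/5.4,238+72/5.4]);p1=np.array([300+685/5.4,238+330/5.4])
n=np.array([-(p1-p0)[1],(p1-p0)[0]])/np.linalg.norm(p1-p0); L=[]
for t in np.linspace(.1,.9,12):
    b=p0+t*(p1-p0); o=np.linspace(-4,4,81); q=(b+o[:,None]*n).astype(np.float32)
    v=cv2.remap(g.astype(np.float32),q[:,0][None],q[:,1][None],cv2.INTER_LINEAR)[0]; k=np.argmin(v); L.append(q[k])
w=px2plane(s,L,46); print('front lip line z46',w[:,:2].round(1).tolist(),np.median(w[:,0]),np.polyfit(w[:,1],w[:,0],1))
# inner side edges of opening, screw positions
for (nm,cc,px) in (('topscrews',c,[(140+122/7.5,160+68/7.5),(140+460/7.5,160+75/7.5),(140+93/7.5,160+511/7.5),(140+437/7.5,160+518/7.5)]),('scenescrews',s,[(300+93/5.4,238+308/5.4),(300+352/5.4,238+551/5.4),(300+424/5.4,238+65/5.4),(300+681/5.4,238+277/5.4)])):
    w=px2plane(cc,px,53); print(nm,w[:,:2].round(1).tolist(),w.mean(0).round(1))
# rails outer edges/side edges in scene for y
E
```

```text
back lip dark line z49 [[611.4, 282.8], [611.7, 272.2], [611.8, 261.6], [612.1, 251.0], [612.3, 240.3], [612.1, 229.7], [612.3, 219.0], [611.5, 208.3], [610.2, 197.6], [610.3, 186.9], [610.3, 176.2], [610.6, 165.6], [610.9, 154.9], [611.4, 144.2]]
611.4905422005144 [9.86182323e-03 6.09248236e+02]
front lip line z46 [[486.7, 160.3], [486.1, 171.1], [486.8, 182.2], [486.1, 192.9], [486.6, 203.7], [486.4, 214.3], [486.4, 224.8], [486.5, 235.3], [486.9, 245.8], [486.7, 256.1], [487.0, 266.4], [487.0, 276.6]] 486.66013920867147 [4.57963665e-03 4.85589756e+02]
topscrews [[638.6, 274.8], [638.4, 154.6], [478.6, 275.0], [477.9, 155.7]] [558.4 215.   53. ]
scenescrews [[634.1, 156.5], [634.6, 276.5], [473.6, 157.0], [474.1, 277.4]] [554.1 216.8  53. ]
```

>>> drive_tool:
  steps:
    - {"delta_pos":[19,-34,0],"yaw":-0.071,"hand":60}
    - {"delta_pos":[19,-34,0],"yaw":-0.071,"hand":60}
    - {"delta_pos":[19,-34,0],"yaw":-0.071,"hand":60}
    - {"delta_pos":[19,-34,0],"yaw":-0.071,"hand":60}
    - {"delta_pos":[19,-34,0],"yaw":-0.071,"hand":60}

```text
clock: 0.52
eef_pos: [279.1, 346.6, 222.2]
eef_rot: [-3.141, -0.0, 2.443]
wrist_force: [1.4, 1.4, 0.3]
finger_gap: 64.1
```

>>> drive_tool:
  steps:
    - {"delta_pos":[19,-34,0],"yaw":-0.071,"hand":60}
    - {"delta_pos":[19,-34,0],"yaw":-0.071,"hand":60}
    - {"delta_pos":[19,-34,0],"yaw":-0.071,"hand":60}
    - {"delta_pos":[19,-34,0],"yaw":-0.071,"hand":60}
    - {"delta_pos":[19,-34,0],"yaw":-0.071,"hand":60}

```text
clock: 0.93
eef_pos: [374.2, 176.5, 222.5]
eef_rot: [3.141, 0.0, 2.087]
wrist_force: [0.0, 0.7, -0.4]
finger_gap: 60.0
```

>>> drive_tool:
  steps:
    - {"delta_pos":[19,-34,0],"yaw":-0.071,"hand":60}
    - {"delta_pos":[19,-34,0],"yaw":-0.071,"hand":60}
    - {"delta_pos":[19,-34,0],"yaw":-0.071,"hand":60}
    - {"delta_pos":[19,-34,0],"yaw":-0.071,"hand":60}
    - {"delta_pos":[19,-34,0],"yaw":-0.071,"hand":60}

```text
clock: 1.35
eef_pos: [469.3, 6.3, 222.4]
eef_rot: [-3.141, -0.0, 1.732]
wrist_force: [1.2, 0.7, 1.0]
finger_gap: 60.2
```

>>> drive_tool:
  steps:
    - {"delta_pos":[19,-34,0],"yaw":-0.071,"hand":60}
    - {"delta_pos":[19,-34,0],"yaw":-0.071,"hand":60}
    - {"delta_pos":[19,-34,0],"yaw":-0.071,"hand":60}
    - {"delta_pos":[19,-34,0],"yaw":-0.071,"hand":60}
    - {"delta_pos":[0,0,0],"yaw":0,"hand":60}

```text
clock: 1.77
eef_pos: [546.2, -132.5, 221.2]
eef_rot: [-3.141, 0.001, 1.443]
wrist_force: [-0.3, 0.1, -1.4]
finger_gap: 60.1
```

>>> drive_tool:
  steps:
    - {"delta_pos":[10.5,-16.5,-10],"yaw":-0.031,"hand":50}
    - {"delta_pos":[10.5,-16.5,-20],"yaw":-0.031,"hand":50}
    - {"delta_pos":[0,0,-40],"yaw":0,"hand":50}
    - {"delta_pos":[0,0,-30],"yaw":0,"hand":50}
    - {"delta_pos":[0,0,0],"yaw":0,"hand":50}

```text
clock: 2.18
eef_pos: [563.0, -159.7, 116.2]
eef_rot: [-3.132, -0.002, 1.39]
wrist_force: [-0.5, -0.4, -0.5]
finger_gap: 49.9
```

```bash
python3 - <<'E'
from h import *
c=grab('scene'); save(c['frame'][130:250,170:310],'g1.png',5)
E
```

```text
(no output)
```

View pics/g1.png

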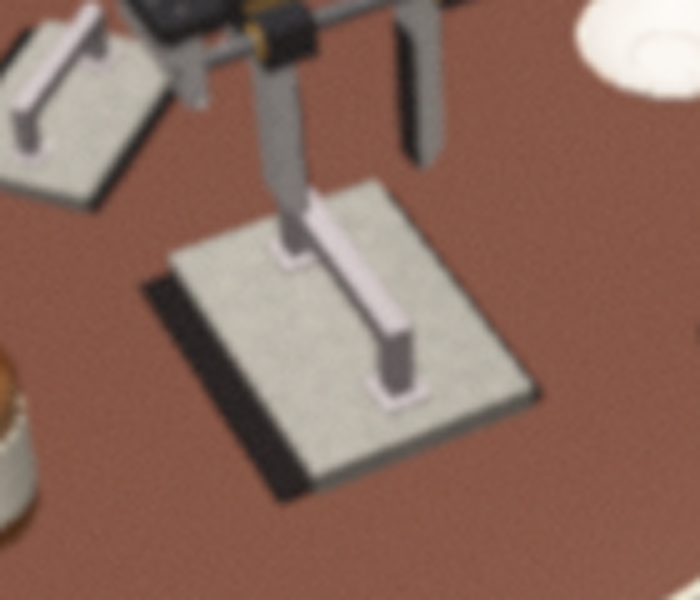

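>>> drive_tool:
  steps:
    - {"delta_pos":[0,0,-30],"yaw":0,"hand":50}
    - {"delta_pos":[0,0,-30],"yaw":0,"hand":50}
    - {"delta_pos":[0,0,0],"yaw":0,"hand":50}
    - {"delta_pos":[0,0,0],"yaw":0,"hand":50}

```text
clock: 2.57
eef_pos: [566.2, -160.5, 64.0]
eef_rot: [3.142, -0.0, 1.39]
wrist_force: [0.1, 0.3, 0.5]
finger_gap: 49.9
```

>>> drive_tool:
  steps:
    - {"delta_pos":[0.5,-5,-9],"yaw":-0.009,"hand":40}
    - {"delta_pos":[0,0,-8],"yaw":0,"hand":30}
    - {"delta_pos":[0,0,0],"yaw":0,"hand":22}
    - {"delta_pos":[0,0,0],"yaw":0,"hand":18}
  squeeze: 20

```text
clock: 2.9
eef_pos: [566.4, -165.8, 45.8]
eef_rot: [3.141, -0.0, 1.381]
wrist_force: [-0.7, 0.4, 0.8]
finger_gap: 27.2
```

>>> drive_tool:
  steps:
    - {"delta_pos":[0,0,0],"yaw":0,"hand":0}
    - {"delta_pos":[0,0,0],"yaw":0,"hand":0}
    - {"delta_pos":[0,0,0],"yaw":0,"hand":0}
    - {"delta_pos":[0,0,0],"yaw":0,"hand":0}

```text
clock: 3.23
eef_pos: [566.6, -165.7, 46.0]
eef_rot: [3.141, 0.0, 1.381]
wrist_force: [-0.3, 1.1, 4.1]
finger_gap: 11.5
```

>>> drive_tool:
  steps:
    - {"delta_pos":[0,0,10],"yaw":0,"hand":0}
    - {"delta_pos":[0,0,30],"yaw":0,"hand":0}
    - {"delta_pos":[0,0,40],"yaw":0,"hand":0}
    - {"delta_pos":[0,0,30],"yaw":0,"hand":0}
    - {"delta_pos":[0,0,0],"yaw":0,"hand":0}

```text
clock: 3.65
eef_pos: [568.3, -166.3, 162.4]
eef_rot: [3.132, 0.001, 1.381]
wrist_force: [0.3, 0.5, -2.5]
finger_gap: 11.7
```

```bash
python3 - <<'E'
from h import *
c=grab('scene'); save(c['frame'][60:300,100:400],'g2.png',2.6); print(manip.read_state())
E
```

```text
{'clock': 3.7, 'joints': array([-3.46539730e-01,  4.44104260e-01,  1.47671044e+00,  2.63603725e-06,
        1.21551965e+00, -1.56611157e-01]), 'qd': array([-0.00028868,  0.06625072,  0.06928891, -0.00159153, -0.03974533,
       -0.00014509]), 'effort': array([ 4.93983412e-02, -6.62873411e+01, -3.85527527e+01,  7.00818538e-02,
        7.44487010e-01,  3.61110642e-04]), 'eef_pos': array([ 567.29401282, -165.94280727,  158.74478248]), 'eef_rot': array([3.13639832e+00, 8.17697229e-04, 1.38086472e+00]), 'wrist_force': array([ 0.43996829, -0.10071708, -5.10986139]), 'moment': array([-0.0241535 ,  0.06394576,  0.00140747]), 'finger_gap': 11.967462308025084}
```

View pics/g2.png

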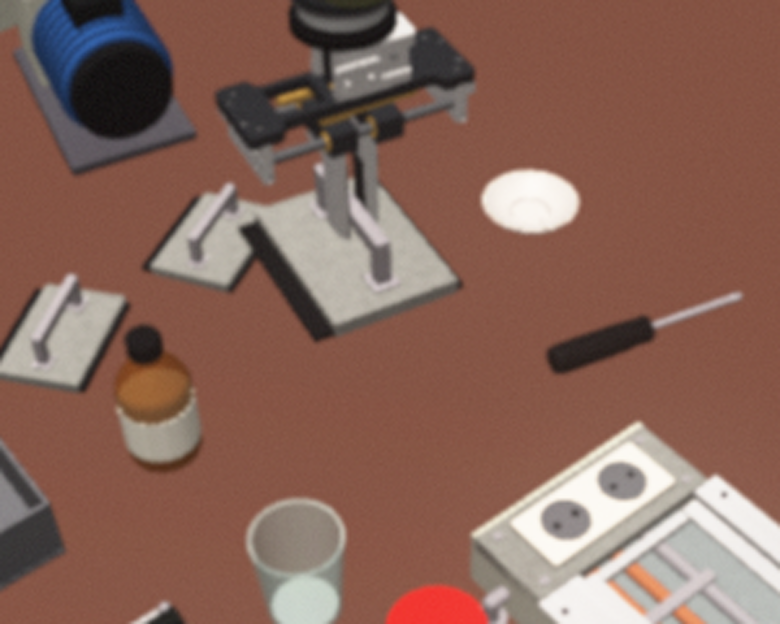

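>>> drive_tool:
  steps:
    - {"delta_pos":[-3,20,0],"yaw":0.0185,"hand":0}
    - {"delta_pos":[-3,38,0],"yaw":0.0185,"hand":0}
    - {"delta_pos":[-3,38,0],"yaw":0.0185,"hand":0}
    - {"delta_pos":[-3,38,0],"yaw":0.0185,"hand":0}
    - {"delta_pos":[-3,38,0],"yaw":0.0185,"hand":0}

```text
clock: 4.12
eef_pos: [549.9, 8.0, 153.7]
eef_rot: [-3.138, 0.0, 1.474]
wrist_force: [0.4, 0.3, -4.5]
finger_gap: 12.0
```

>>> drive_tool:
  steps:
    - {"delta_pos":[-4,38,0],"yaw":0.0185,"hand":0}
    - {"delta_pos":[-4,38,0],"yaw":0.0185,"hand":0}
    - {"delta_pos":[-4,38,0],"yaw":0.0185,"hand":0}
    - {"delta_pos":[-3,38,0],"yaw":0.0185,"hand":0}
    - {"delta_pos":[-2,38,0],"yaw":0.0185,"hand":0}

```text
clock: 4.53
eef_pos: [532.9, 197.9, 153.7]
eef_rot: [-3.139, 0.001, 1.567]
wrist_force: [0.9, 0.1, -4.4]
finger_gap: 12.1
```

>>> drive_tool:
  steps:
    - {"delta_pos":[0,15,0],"yaw":0,"hand":0}
    - {"delta_pos":[0,0,0],"yaw":0,"hand":0}
    - {"delta_pos":[0,0,0],"yaw":0,"hand":0}
    - {"delta_pos":[0,0,0],"yaw":0,"hand":0}

```text
clock: 4.87
eef_pos: [533.9, 210.6, 154.2]
eef_rot: [-3.14, 0.001, 1.565]
wrist_force: [0.2, -0.4, -4.5]
finger_gap: 11.6
```

>>> drive_tool:
  steps:
    - {"delta_pos":[0,5.5,-15],"yaw":0,"hand":0}
    - {"delta_pos":[0,0,-25],"yaw":0,"hand":0}
    - {"delta_pos":[0,0,0],"yaw":0,"hand":0}
    - {"delta_pos":[0,0,0],"yaw":0,"hand":0}

```text
clock: 5.2
eef_pos: [533.8, 215.7, 114.6]
eef_rot: [-3.139, 0.001, 1.565]
wrist_force: [-0.7, 0.1, -4.0]
finger_gap: 12.1
```

```bash
python3 - <<'E'
from h import *
print(manip.read_state()['eef_pos'],manip.read_state()['wrist_force'])
for n,r in (('top',(130,250,100,260)),('scene',(190,370,250,450))):
    c=grab(n); a,b,d,e=r; save(c['frame'][a:b,d:e],'h_'+n+'.png',4.0 if n=='scene' else 4.8)
E
```

```text
[533.849596   215.65523029 114.57863352] [-0.66921108  0.0939503  -3.99568562]
```

View pics/h_top.png

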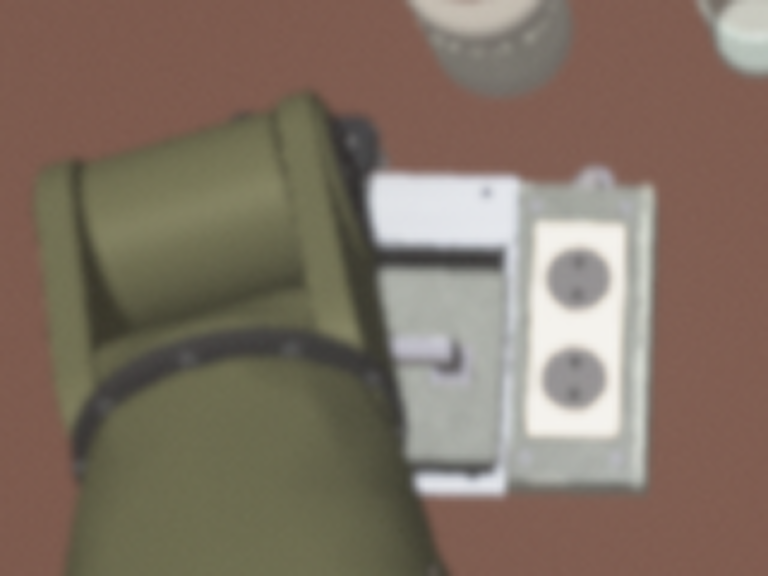

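View pics/h_scene.png

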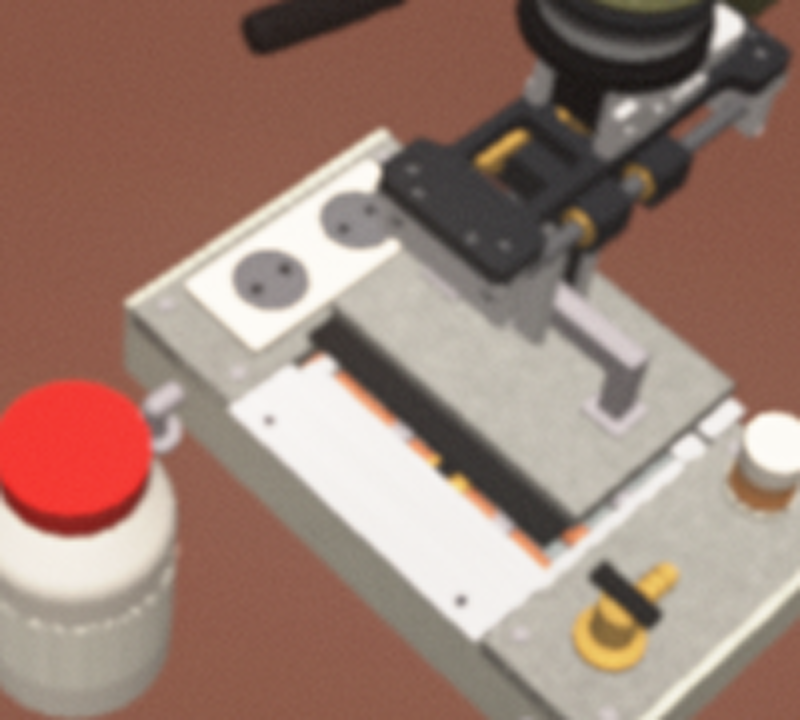

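```bash
python3 - <<'E'
from h import *
s=load('scene');o=np.array([250,190])
f=lambda L,z:print(px2plane(s,[o+np.array(p)/4. for p in L],z)[:,:2].round(1).tolist())
f([(313,340),(553,551)],69)   # tongue tip lower corners
f([(232,405),(478,638)],53)   # back rail outer corners
c=load('top');o=np.array([100,130]);g=lambda L,z:print('top',px2plane(c,[o+np.array(p)/4.8 for p in L],z)[:,:2].round(1).tolist())
g([(505,250),(505,268),(497,460)],74); g([(465,350)],123); g([(519,180),(505,495)],53)
s2=load('scene')
E
```

```text
[[597.5, 144.8], [596.2, 290.7]]
[[641.1, 139.8], [642.1, 293.9]]
top [[599.8, 139.8], [589.7, 139.4], [483.6, 139.3]]
top [[533.8, 151.1]]
top [[645.7, 136.7], [467.5, 137.2]]
```

>>> drive_tool:
  steps:
    - {"delta_pos":[4,-0.5,-6],"yaw":-0.004,"hand":0}
    - {"delta_pos":[0,0,-4],"yaw":0,"hand":0}
    - {"delta_pos":[0,0,-2],"yaw":0,"hand":0}
    - {"delta_pos":[0,0,0],"yaw":0,"hand":0}
  squeeze: 12

```text
clock: 5.63
eef_pos: [538.1, 216.2, 102.9]
eef_rot: [-3.141, 0.0, 1.562]
wrist_force: [-0.9, 1.0, -4.5]
finger_gap: 12.1
```

>>> drive_tool:
  steps:
    - {"delta_pos":[0,0,-1.5],"yaw":0,"hand":0}
    - {"delta_pos":[0,0,-1.5],"yaw":0,"hand":0}
    - {"delta_pos":[0,0,0],"yaw":0,"hand":0}

```text
clock: 5.88
eef_pos: [538.2, 216.4, 100.2]
eef_rot: [-3.141, 0.0, 1.562]
wrist_force: [-0.8, -0.0, -3.9]
finger_gap: 11.7
```

>>> drive_tool:
  steps:
    - {"delta_pos":[0,0,-1.5],"yaw":0,"hand":0}
    - {"delta_pos":[0,0,0],"yaw":0,"hand":0}
    - {"delta_pos":[0,0,0],"yaw":0,"hand":0}

```text
clock: 6.13
eef_pos: [538.3, 216.4, 99.0]
eef_rot: [3.142, -0.0, 1.562]
wrist_force: [0.2, 0.8, -3.0]
finger_gap: 11.8
```

>>> drive_tool:
  steps:
    - {"delta_pos":[0,-0.8,-1.0],"yaw":0,"hand":0}
    - {"delta_pos":[0,0,-1],"yaw":0,"hand":0}
    - {"delta_pos":[0,0,0],"yaw":0,"hand":0}

```text
clock: 6.38
eef_pos: [539.2, 215.8, 97.8]
eef_rot: [3.139, -0.001, 1.562]
wrist_force: [4.7, 2.0, 4.2]
finger_gap: 11.6
```

>>> drive_tool:
  steps:
    - {"delta_pos":[0,0,-1.0],"yaw":0,"hand":0}
    - {"delta_pos":[0,0,-1],"yaw":0,"hand":0}
    - {"delta_pos":[0,0,0],"yaw":0,"hand":0}

```text
clock: 6.63
eef_pos: [539.3, 215.6, 95.8]
eef_rot: [3.139, -0.001, 1.562]
wrist_force: [5.1, 1.9, 4.5]
finger_gap: 12.6
```

```bash
python3 - <<'E'
from h import *
s=manip.read_state();print({k:s[k].round(2) for k in('eef_pos','wrist_force','moment')})
E
```

```text
{'eef_pos': array([539.33, 215.64,  95.82]), 'wrist_force': array([5.07, 1.93, 4.53]), 'moment': array([ 0.07, -0.7 , -0.01])}
```

>>> drive_tool:
  steps:
    - {"delta_pos":[0,0,-1.0],"yaw":0,"hand":0}
    - {"delta_pos":[0,0,-1],"yaw":0,"hand":0}
    - {"delta_pos":[0,0,0],"yaw":0,"hand":0}
  squeeze: 9

```text
clock: 6.88
eef_pos: [539.4, 215.6, 93.8]
eef_rot: [3.138, -0.001, 1.562]
wrist_force: [6.0, 0.9, 4.1]
finger_gap: 13.0
```

```bash
python3 - <<'E'
from h import *
s=manip.read_state();print({k:s[k].round(2) for k in('eef_pos','wrist_force','moment')})
c=grab('scene'); save(c['frame'][200:360,270:430],'i1.png',4.6)
E
```

```text
{'eef_pos': array([539.44, 215.61,  93.82]), 'wrist_force': array([5.96, 0.91, 4.11]), 'moment': array([-0.03, -0.88, -0.04])}
```

View pics/i1.png

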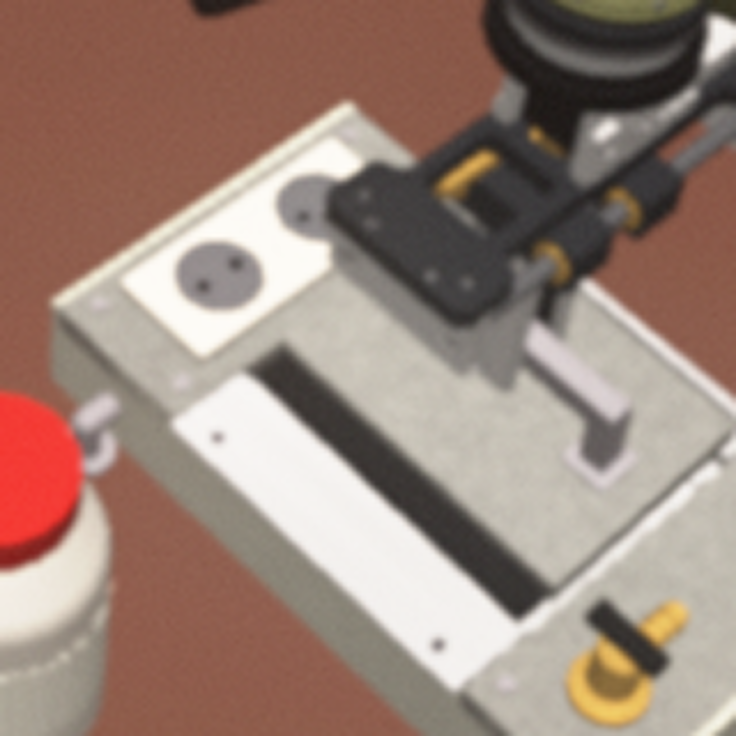

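>>> drive_tool:
  steps:
    - {"delta_pos":[0,0,-0.7],"yaw":0,"hand":0}
    - {"delta_pos":[0,0,-0.7],"yaw":0,"hand":0}
    - {"delta_pos":[0,0,0],"yaw":0,"hand":0}

```text
clock: 7.18
eef_pos: [539.7, 215.6, 92.9]
eef_rot: [3.138, -0.001, 1.562]
wrist_force: [5.8, -0.3, 5.9]
finger_gap: 13.0
```

>>> drive_tool:
  steps:
    - {"delta_pos":[0,0,-0.7],"yaw":0,"hand":0}
    - {"delta_pos":[0,0,-0.7],"yaw":0,"hand":0}
    - {"delta_pos":[0,0,0],"yaw":0,"hand":0}

```text
clock: 7.43
eef_pos: [539.8, 215.7, 92.0]
eef_rot: [3.137, -0.001, 1.562]
wrist_force: [3.0, -0.5, 12.5]
finger_gap: 13.4
```

>>> drive_tool:
  steps:
    - {"delta_pos":[0.5,0,0.6],"yaw":0,"hand":0}
    - {"delta_pos":[1,0,0],"yaw":0,"hand":0}
    - {"delta_pos":[1,0,0],"yaw":0,"hand":0}
    - {"delta_pos":[0,0,0],"yaw":0,"hand":0}

```text
clock: 7.77
eef_pos: [540.4, 215.7, 91.7]
eef_rot: [-3.14, -0.0, 1.562]
wrist_force: [-7.1, -0.6, 13.3]
finger_gap: 13.4
```

>>> drive_tool:
  steps:
    - {"delta_pos":[1,0,0],"yaw":0,"hand":0}
    - {"delta_pos":[1,0,0],"yaw":0,"hand":0}
    - {"delta_pos":[0,0,0],"yaw":0,"hand":0}

```text
clock: 8.02
eef_pos: [542.3, 215.7, 91.6]
eef_rot: [-3.14, -0.0, 1.562]
wrist_force: [-7.9, -0.0, 12.2]
finger_gap: 12.7
```

```bash
python3 - <<'E'
from h import *
s=manip.read_state();print({k:s[k].round(2) for k in('eef_pos','wrist_force','moment')})
c=grab('scene'); save(c['frame'][200:360,270:430],'i2.png',4.6)
E
```

```text
{'eef_pos': array([542.3 , 215.71,  91.6 ]), 'wrist_force': array([-7.92, -0.04, 12.24]), 'moment': array([-0.07,  1.61, -0.  ])}
```

View pics/i2.png

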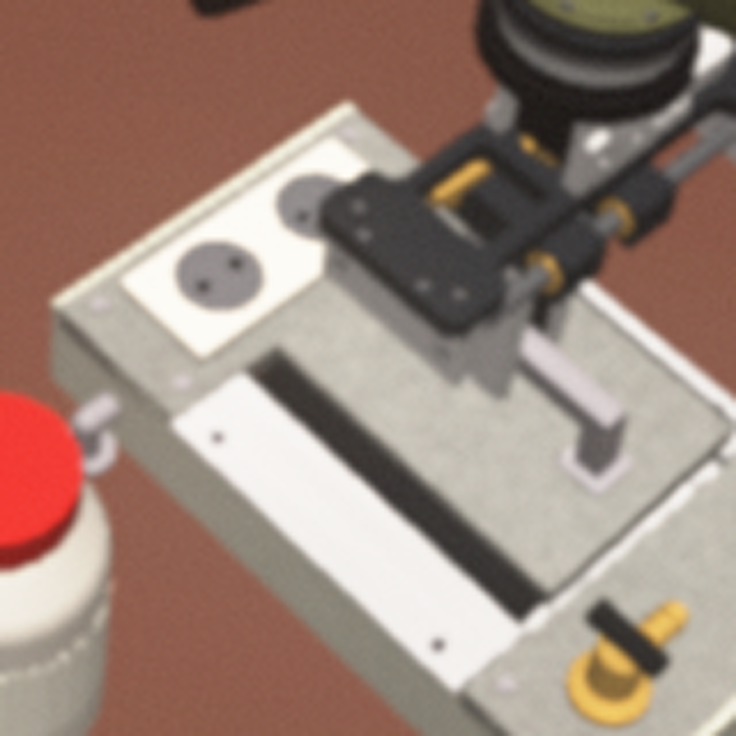

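>>> drive_tool:
  steps:
    - {"delta_pos":[0,0,0.8],"yaw":0,"hand":0}
    - {"delta_pos":[1,0,0],"yaw":0,"hand":0}
    - {"delta_pos":[1,0,0],"yaw":0,"hand":0}
    - {"delta_pos":[0,0,0],"yaw":0,"hand":0}

```text
clock: 8.4
eef_pos: [544.7, 215.5, 91.5]
eef_rot: [-3.141, 0.0, 1.562]
wrist_force: [-5.1, 0.0, 5.8]
finger_gap: 12.9
```

>>> drive_tool:
  steps:
    - {"delta_pos":[1,0,0],"yaw":0,"hand":0}
    - {"delta_pos":[1,0,0],"yaw":0,"hand":0}
    - {"delta_pos":[0,0,0],"yaw":0,"hand":0}

```text
clock: 8.65
eef_pos: [546.9, 215.5, 91.5]
eef_rot: [-3.141, 0.0, 1.562]
wrist_force: [-3.1, -0.0, 3.4]
finger_gap: 13.1
```

>>> drive_tool:
  steps:
    - {"delta_pos":[1,0,0],"yaw":0,"hand":0}
    - {"delta_pos":[1,0,0],"yaw":0,"hand":0}
    - {"delta_pos":[0,0,0],"yaw":0,"hand":0}

```text
clock: 8.9
eef_pos: [549.0, 215.5, 91.4]
eef_rot: [-3.142, 0.0, 1.562]
wrist_force: [-1.6, 0.5, 0.8]
finger_gap: 13.0
```

>>> drive_tool:
  steps:
    - {"delta_pos":[1,0,0],"yaw":0,"hand":0}
    - {"delta_pos":[1,0,0],"yaw":0,"hand":0}
    - {"delta_pos":[0,0,0],"yaw":0,"hand":0}

```text
clock: 9.15
eef_pos: [550.2, 215.3, 91.3]
eef_rot: [-3.139, 0.001, 1.562]
wrist_force: [-8.5, -1.6, 4.5]
finger_gap: 12.7
```

```bash
python3 - <<'E'
from h import *
s=manip.read_state();print({k:s[k].round(2) for k in('eef_pos','wrist_force','moment')})
c=grab('scene'); save(c['frame'][200:360,270:430],'i3.png',4.6)
P=cloud(c)
# board top plane fit
hsv=c['frame'].astype(int)
o=np.array([270,200])
poly=(np.array([[300,340],[350,290],[450,370],[560,470],[640,480],[690,440],[720,430],[560,580]])/4.6+o).astype(np.int32)
m=np.zeros(P.shape[:2],np.uint8)
for q in ([[320,350],[360,330],[520,450],[560,570]],[[620,490],[690,435],[640,390],[640,470]]):
    cv2.fillPoly(m,[(np.array(q)/4.6+o).astype(np.int32)],1)
Q=P[m>0]; A=np.c_[Q[:,:2],np.ones(len(Q))]
w=np.ones(len(Q),bool)
for _ in range(5):
    k=np.linalg.lstsq(A[w],Q[w,2],rcond=None)[0]; r=Q[:,2]-A@k; w=abs(r)<2.5*np.std(r[w])
print(len(Q),w.sum(),k, np.std(r[w]))
x=np.array([500,545,590]);print(k[0]*x+k[1]*216+k[2])
E
```

```text
{'eef_pos': array([550.19, 215.3 ,  91.26]), 'wrist_force': array([-8.54, -1.63,  4.5 ]), 'moment': array([-0.5 ,  1.64,  0.01])}
883 811 [-1.02411062e-01  5.96617244e-03  1.15531835e+02] 1.5122986940251988
[65.61499719 61.00649941 56.39800164]
```

View pics/i3.png

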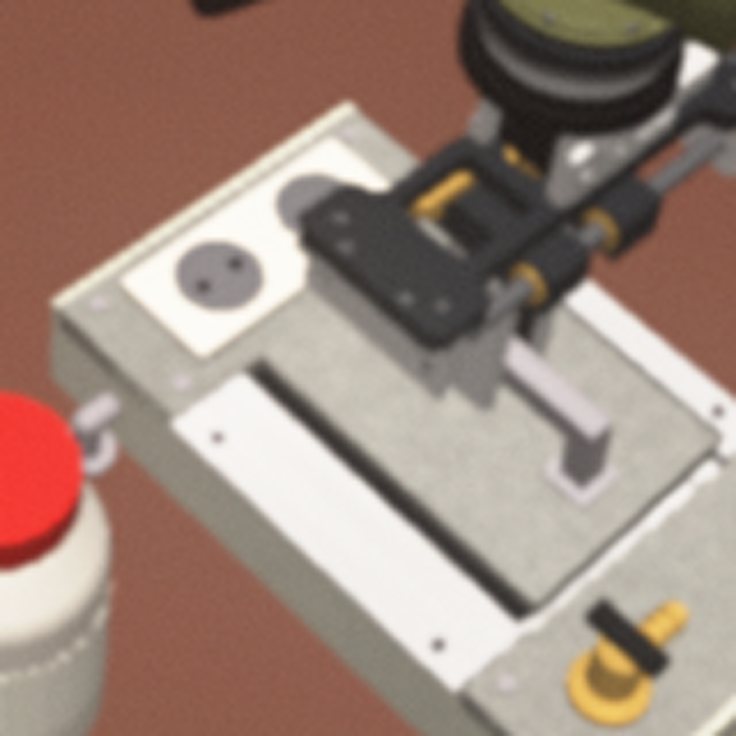

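>>> drive_tool:
  steps:
    - {"delta_pos":[1,0,0.3],"yaw":0,"hand":0}
    - {"delta_pos":[1,0,0.3],"yaw":0,"hand":0}
    - {"delta_pos":[0,0,0],"yaw":0,"hand":0}

```text
clock: 9.45
eef_pos: [551.8, 215.2, 91.5]
eef_rot: [-3.138, 0.001, 1.562]
wrist_force: [-9.9, -2.2, 1.8]
finger_gap: 13.0
```

>>> drive_tool:
  steps:
    - {"delta_pos":[1,0,0],"yaw":0,"hand":0}
    - {"delta_pos":[1,0,0],"yaw":0,"hand":0}
    - {"delta_pos":[0,0,0],"yaw":0,"hand":0}

```text
clock: 9.7
eef_pos: [553.5, 215.2, 91.5]
eef_rot: [-3.137, 0.001, 1.562]
wrist_force: [-11.7, -1.8, 3.2]
finger_gap: 13.1
```

>>> drive_tool:
  steps:
    - {"delta_pos":[1,0,0],"yaw":0,"hand":0}
    - {"delta_pos":[1,0,0],"yaw":0,"hand":0}
    - {"delta_pos":[0,0,0],"yaw":0,"hand":0}

```text
clock: 9.95
eef_pos: [555.2, 215.2, 91.5]
eef_rot: [-3.137, 0.001, 1.562]
wrist_force: [-14.7, -2.2, 5.4]
finger_gap: 13.0
```

>>> drive_tool:
  steps:
    - {"delta_pos":[1,0,0],"yaw":0,"hand":0}
    - {"delta_pos":[0,0,0],"yaw":0,"hand":0}
    - {"delta_pos":[0,0,0],"yaw":0,"hand":0}

```text
clock: 10.2
eef_pos: [556.1, 215.3, 91.5]
eef_rot: [-3.137, 0.001, 1.562]
wrist_force: [-15.8, -2.9, 6.3]
finger_gap: 13.4
```

```bash
cat > look.py <<'E'
import sys
from h import *
s=manip.read_state();print({k:s[k].round(2) for k in('clock','eef_pos','wrist_force','moment','finger_gap')} if 0 else {k:np.round(s[k],2) for k in('clock','eef_pos','wrist_force','moment','finger_gap')})
c=grab('scene'); save(c['frame'][200:360,270:430],sys.argv[1],4.6)
P=cloud(c); x,y,z=P[...,0],P[...,1],P[...,2]
f=c['frame'].astype(int); dx=float(s['eef_pos'][0])-550
grey=(f.max(2)<205)&(f.min(2)>120)
m=grey&(x>505+dx)&(x<588+dx)&(y>148)&(y<284)&(z>45)&(z<72)
Q=P[m]; A=np.c_[Q[:,:2],np.ones(len(Q))]; w=np.ones(len(Q),bool)
for _ in range(8):
    k=np.linalg.lstsq(A[w],Q[w,2],rcond=None)[0]; r=Q[:,2]-A@k; w=abs(r)<2*np.std(r[w])
print(len(Q),w.sum(),'slopes',k[:2].round(3),'z at 500,545,590:',(k[0]*np.array([500,545,590])+k[1]*216+k[2]).round(1),np.std(r[w]).round(2))
E
python3 look.py i4.png
```

```text
{'clock': np.float64(10.2), 'eef_pos': array([556.05, 215.26,  91.5 ]), 'wrist_force': array([-15.8 ,  -2.9 ,   6.27]), 'moment': array([-0.57,  3.04,  0.04]), 'finger_gap': np.float64(13.39)}
1734 1481 slopes [-0.112  0.005] z at 500,545,590: [67.  61.9 56.9] 1.13
```

View pics/i4.png

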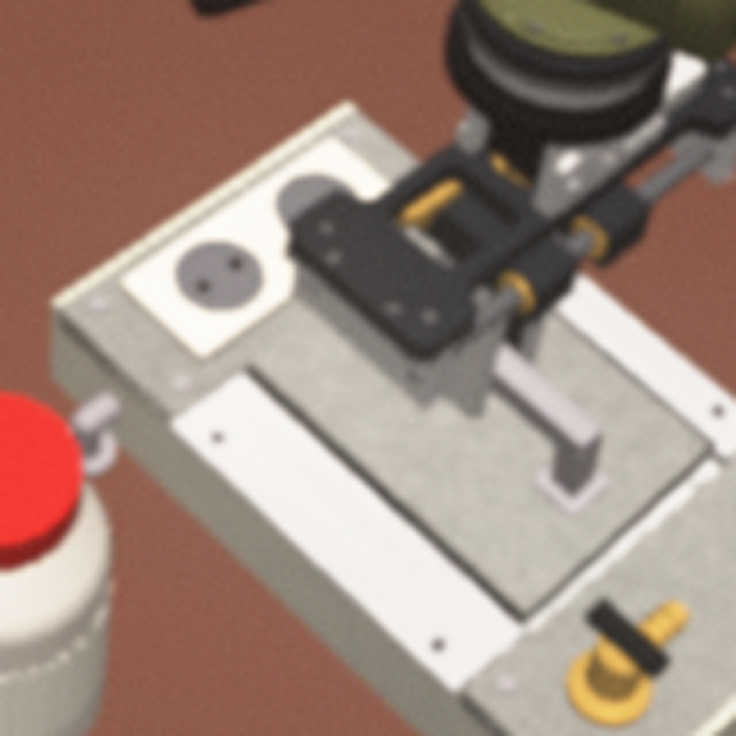

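>>> drive_tool:
  steps:
    - {"delta_pos":[0.7,0,-0.5],"yaw":0,"hand":0}
    - {"delta_pos":[0,0,-0.7],"yaw":0,"hand":0}
    - {"delta_pos":[0,0,-0.5],"yaw":0,"hand":0}
  squeeze: 18

```text
clock: 10.5
eef_pos: [556.2, 215.3, 89.6]
eef_rot: [-3.135, 0.002, 1.562]
wrist_force: [-21.1, -2.8, 9.1]
finger_gap: 12.5
```

```bash
python3 look.py i5.png
```

```text
{'clock': np.float64(10.5), 'eef_pos': array([556.16, 215.26,  89.63]), 'wrist_force': array([-21.07,  -2.84,   9.13]), 'moment': array([-0.56,  4.02,  0.03]), 'finger_gap': np.float64(12.52)}
1704 1435 slopes [-0.085  0.004] z at 500,545,590: [64.  60.2 56.4] 1.12
```

>>> drive_tool:
  steps:
    - {"delta_pos":[-1,0,-0.5],"yaw":0,"hand":0}
    - {"delta_pos":[-0.7,0,-0.7],"yaw":0,"hand":0}
    - {"delta_pos":[0,0,0],"yaw":0,"hand":0}

```text
clock: 10.8
eef_pos: [555.0, 215.2, 88.3]
eef_rot: [-3.137, 0.001, 1.562]
wrist_force: [-13.7, -2.9, 4.0]
finger_gap: 12.3
```

```bash
python3 look.py i6.png
```

```text
{'clock': np.float64(10.8), 'eef_pos': array([555.01, 215.24,  88.28]), 'wrist_force': array([-13.69,  -2.88,   3.95]), 'moment': array([-0.53,  2.72,  0.03]), 'finger_gap': np.float64(12.34)}
1694 1385 slopes [-0.066  0.003] z at 500,545,590: [61.6 58.6 55.7] 1.05
```

>>> drive_tool:
  steps:
    - {"delta_pos":[-0.3,0,-0.8],"yaw":0,"hand":0}
    - {"delta_pos":[-0.3,0,-0.8],"yaw":0,"hand":0}
    - {"delta_pos":[0,0,0],"yaw":0,"hand":0}

```text
clock: 11.1
eef_pos: [553.9, 215.3, 86.6]
eef_rot: [-3.135, 0.002, 1.562]
wrist_force: [-18.4, -3.4, 7.4]
finger_gap: 12.0
```

```bash
python3 look.py i7.png
```

```text
{'clock': np.float64(11.1), 'eef_pos': array([553.86, 215.26,  86.62]), 'wrist_force': array([-18.44,  -3.42,   7.39]), 'moment': array([-0.55,  3.51,  0.07]), 'finger_gap': np.float64(12.03)}
1662 1456 slopes [-0.043  0.005] z at 500,545,590: [58.9 57.  55.1] 1.21
```

>>> drive_tool:
  steps:
    - {"delta_pos":[-0.5,0,-0.8],"yaw":0,"hand":0}
    - {"delta_pos":[-0.3,0,-0.8],"yaw":0,"hand":0}
    - {"delta_pos":[0,0,0],"yaw":0,"hand":0}

```text
clock: 11.4
eef_pos: [552.8, 215.2, 85.1]
eef_rot: [-3.134, 0.002, 1.562]
wrist_force: [-20.8, -2.8, 8.5]
finger_gap: 11.8
```

```bash
python3 look.py i8.png
```

```text
{'clock': np.float64(11.4), 'eef_pos': array([552.78, 215.24,  85.07]), 'wrist_force': array([-20.79,  -2.81,   8.46]), 'moment': array([-0.63,  4.  ,  0.06]), 'finger_gap': np.float64(11.82)}
1618 1371 slopes [-0.023  0.007] z at 500,545,590: [56.5 55.4 54.4] 1.12
```

View pics/i8.png

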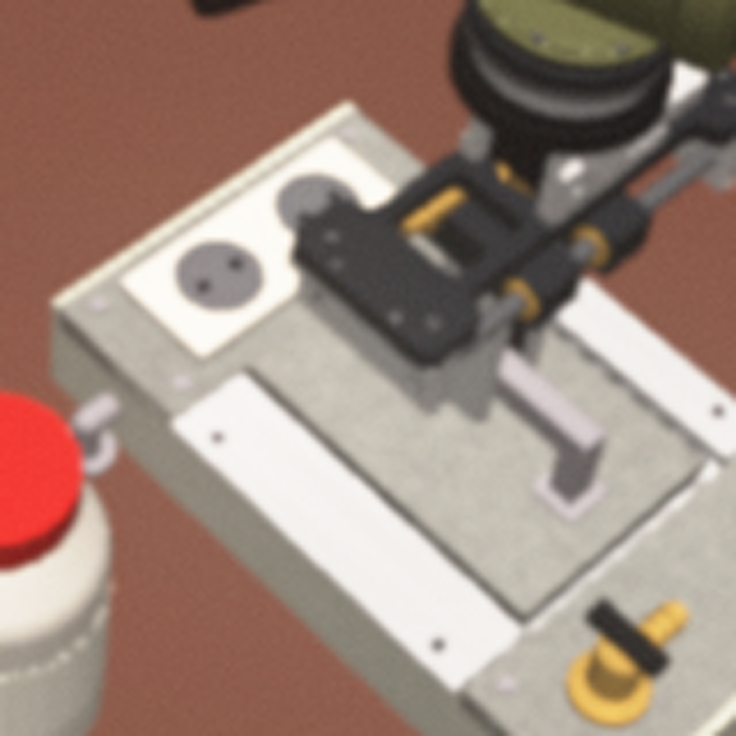

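>>> drive_tool:
  steps:
    - {"delta_pos":[-0.7,0,-0.8],"yaw":0,"hand":0}
    - {"delta_pos":[0,0,-0.7],"yaw":0,"hand":0}
    - {"delta_pos":[0,0,0],"yaw":0,"hand":0}

```text
clock: 11.7
eef_pos: [552.0, 215.2, 83.9]
eef_rot: [-3.134, 0.002, 1.562]
wrist_force: [-24.5, -3.7, 12.0]
finger_gap: 11.9
```

```bash
python3 look.py i9.png
```

```text
{'clock': np.float64(11.7), 'eef_pos': array([551.99, 215.24,  83.9 ]), 'wrist_force': array([-24.47,  -3.73,  12.02]), 'moment': array([-0.71,  4.48,  0.04]), 'finger_gap': np.float64(11.9)}
1611 1320 slopes [-0.006  0.004] z at 500,545,590: [54.7 54.4 54.1] 1.03
```

>>> drive_tool:
  steps:
    - {"delta_pos":[-0.8,0,-0.3],"yaw":0,"hand":0}
    - {"delta_pos":[-0.7,0,-0.4],"yaw":0,"hand":0}
    - {"delta_pos":[0,0,0],"yaw":0,"hand":0}

```text
clock: 12.0
eef_pos: [551.7, 215.2, 83.6]
eef_rot: [-3.138, 0.001, 1.562]
wrist_force: [-15.5, -3.1, 9.5]
finger_gap: 11.7
```

```bash
python3 look.py i10.png
```

```text
{'clock': np.float64(12.0), 'eef_pos': array([551.73, 215.24,  83.61]), 'wrist_force': array([-15.45,  -3.06,   9.49]), 'moment': array([-0.66,  2.81,  0.04]), 'finger_gap': np.float64(11.69)}
1604 1305 slopes [-0.001  0.004] z at 500,545,590: [54.2 54.1 54.1] 1.02
```

>>> drive_tool:
  steps:
    - {"delta_pos":[-1,0,0],"yaw":0,"hand":0}
    - {"delta_pos":[-1,0,0],"yaw":0,"hand":0}
    - {"delta_pos":[0,0,0],"yaw":0,"hand":0}

```text
clock: 12.3
eef_pos: [550.8, 215.2, 83.6]
eef_rot: [-3.14, 0.001, 1.562]
wrist_force: [-7.4, -2.1, 3.1]
finger_gap: 11.7
```

>>> drive_tool:
  steps:
    - {"delta_pos":[-1,0,0],"yaw":0,"hand":0}
    - {"delta_pos":[-1,0,0],"yaw":0,"hand":0}
    - {"delta_pos":[0,0,0],"yaw":0,"hand":0}

```text
clock: 12.55
eef_pos: [548.9, 215.2, 83.6]
eef_rot: [-3.141, 0.001, 1.562]
wrist_force: [-6.3, -3.8, 1.8]
finger_gap: 11.8
```

```bash
python3 look.py i11.png
```

```text
{'clock': np.float64(12.55), 'eef_pos': array([548.88, 215.23,  83.63]), 'wrist_force': array([-6.29, -3.79,  1.84]), 'moment': array([-0.5 ,  1.11,  0.05]), 'finger_gap': np.float64(11.76)}
1612 1328 slopes [-0.002  0.004] z at 500,545,590: [54.2 54.1 54. ] 1.03
```

View pics/i11.png

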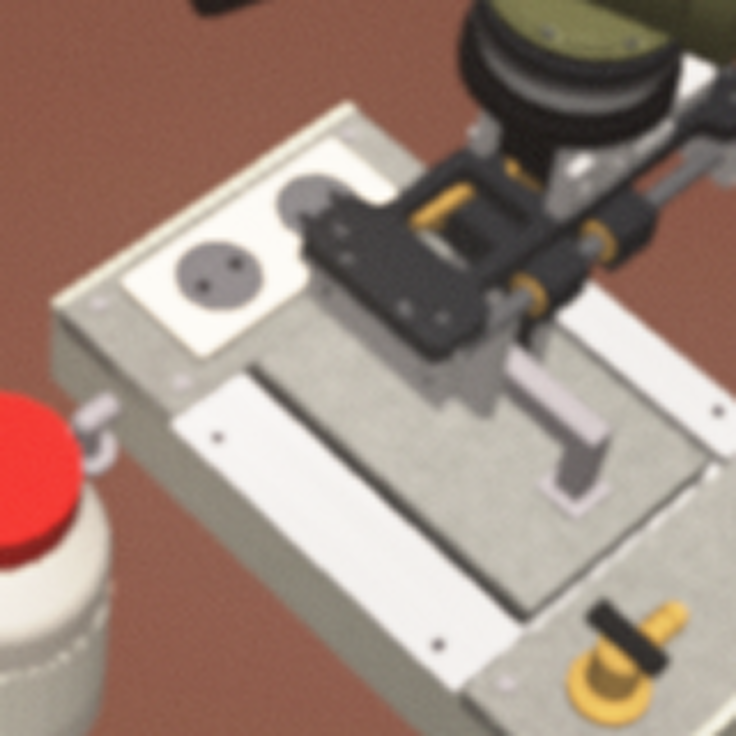

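>>> drive_tool:
  steps:
    - {"delta_pos":[-1,0,0],"yaw":0,"hand":0}
    - {"delta_pos":[-0.5,0,0],"yaw":0,"hand":0}
    - {"delta_pos":[0,0,0],"yaw":0,"hand":0}

```text
clock: 12.85
eef_pos: [547.5, 215.3, 83.6]
eef_rot: [-3.141, 0.001, 1.562]
wrist_force: [-4.0, -2.7, 1.8]
finger_gap: 11.6
```

>>> drive_tool:
  steps:
    - {"delta_pos":[-1,0,0],"yaw":0,"hand":0}
    - {"delta_pos":[0,0,0],"yaw":0,"hand":0}
    - {"delta_pos":[0,0,0],"yaw":0,"hand":0}

```text
clock: 13.1
eef_pos: [546.5, 215.3, 83.6]
eef_rot: [-3.141, 0.0, 1.562]
wrist_force: [-4.5, -3.1, 0.8]
finger_gap: 11.7
```

>>> drive_tool:
  steps:
    - {"delta_pos":[-1,0,0],"yaw":0,"hand":0}
    - {"delta_pos":[0,0,0],"yaw":0,"hand":0}
    - {"delta_pos":[0,0,0],"yaw":0,"hand":0}

```text
clock: 13.35
eef_pos: [546.2, 215.6, 83.8]
eef_rot: [3.14, -0.0, 1.562]
wrist_force: [4.6, -2.2, -5.3]
finger_gap: 11.9
```

>>> drive_tool:
  steps:
    - {"delta_pos":[-1,0,0],"yaw":0,"hand":0}
    - {"delta_pos":[0,0,0],"yaw":0,"hand":0}
    - {"delta_pos":[0,0,0],"yaw":0,"hand":0}

```text
clock: 13.6
eef_pos: [546.0, 215.5, 84.1]
eef_rot: [3.138, -0.0, 1.562]
wrist_force: [8.9, -2.5, -6.1]
finger_gap: 11.9
```

>>> drive_tool:
  steps:
    - {"delta_pos":[1,0,0],"yaw":0,"hand":0}
    - {"delta_pos":[0.5,0,0],"yaw":0,"hand":0}
    - {"delta_pos":[0,0,0],"yaw":0,"hand":30}
    - {"delta_pos":[0,0,0],"yaw":0,"hand":30}
    - {"delta_pos":[0,0,0],"yaw":0,"hand":30}

```text
clock: 14.02
eef_pos: [546.3, 215.8, 84.0]
eef_rot: [3.141, -0.0, 1.562]
wrist_force: [0.9, 0.6, 0.8]
finger_gap: 27.9
```

```bash
python3 look.py i12.png
```

```text
{'clock': np.float64(14.02), 'eef_pos': array([546.3 , 215.81,  83.99]), 'wrist_force': array([0.91, 0.6 , 0.78]), 'moment': array([-0.06,  0.03,  0.  ]), 'finger_gap': np.float64(27.9)}
1592 1322 slopes [0.002 0.004] z at 500,545,590: [54.3 54.4 54.5] 1.01
```

View pics/i12.png

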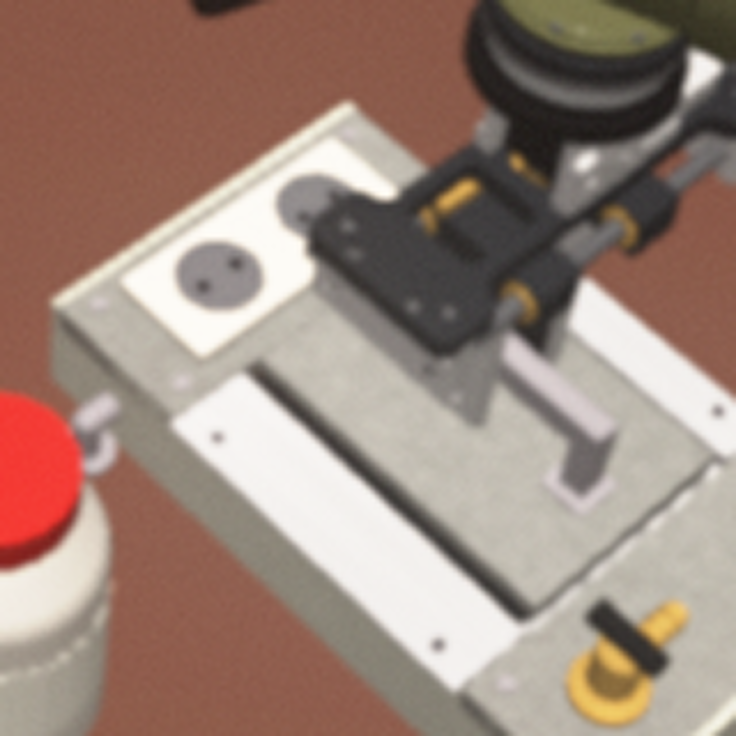

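>>> drive_tool:
  steps:
    - {"delta_pos":[0,0,0],"yaw":0,"hand":45}
    - {"delta_pos":[0,0,10],"yaw":0,"hand":45}
    - {"delta_pos":[0,0,30],"yaw":0,"hand":45}
    - {"delta_pos":[0,0,40],"yaw":0,"hand":45}
    - {"delta_pos":[0,0,40],"yaw":0,"hand":45}

```text
clock: 14.48
eef_pos: [545.7, 215.4, 205.7]
eef_rot: [-3.141, 0.0, 1.562]
wrist_force: [0.3, 0.1, 0.4]
finger_gap: 45.0
```

>>> drive_tool:
  steps:
    - {"delta_pos":[-20,-30,10],"yaw":0,"hand":45}
    - {"delta_pos":[-20,-35,0],"yaw":0,"hand":45}
    - {"delta_pos":[-20,-35,0],"yaw":0,"hand":45}
    - {"delta_pos":[-20,-35,0],"yaw":0,"hand":45}
    - {"delta_pos":[-20,-35,0],"yaw":0,"hand":45}

```text
clock: 14.9
eef_pos: [445.0, 44.4, 214.6]
eef_rot: [3.14, -0.0, 1.562]
wrist_force: [0.9, -0.4, 0.4]
finger_gap: 45.1
```

>>> drive_tool:
  steps:
    - {"delta_pos":[-20,-35,0],"yaw":0,"hand":45}
    - {"delta_pos":[-15,-35,0],"yaw":0,"hand":45}
    - {"delta_pos":[0,0,0],"yaw":0,"hand":45}
    - {"delta_pos":[0,0,0],"yaw":0,"hand":45}

```text
clock: 15.23
eef_pos: [411.0, -25.6, 214.9]
eef_rot: [3.14, 0.0, 1.558]
wrist_force: [0.4, 0.1, -0.1]
finger_gap: 44.7
```

```bash
python3 - <<'E'
from h import *
for n,r,k in (('top',(150,250,100,250),5),('scene',(200,360,270,450),4.3)):
    c=grab(n); a,b,d,e=r; save(c['frame'][a:b,d:e],'f_'+n+'.png',k); save(c['frame'],'full_'+n+'.png',1.4)
    P=cloud(c);x,y,z=P[...,0],P[...,1],P[...,2]
    m=((x>480)&(x<620)&(y>140)&(y<292)&(z>80)&(z<105)).astype(np.uint8)
    K,l,st,ce=cv2.connectedComponentsWithStats(m); i=1+np.argmax(st[1:,4]); v,u=np.nonzero(l==i)
    w=px2plane(c,np.c_[u,v],96); print(n,'handle',cv2.minAreaRect(w[:,:2].astype(np.float32)),'z',np.percentile(z[l==i],[50,80]))
    f=c['frame'].astype(int); g=(f.max(2)<205)&(f.min(2)>120)
    m=g&(x>505)&(x<592)&(y>150)&(y<282)&(z>45)&(z<65); Q=P[m]; A=np.c_[Q[:,:2],np.ones(len(Q))]; w=np.ones(len(Q),bool)
    for _ in range(8):
        k=np.linalg.lstsq(A[w],Q[w,2],rcond=None)[0]; r=Q[:,2]-A@k; w=abs(r)<2*np.std(r[w])
    print('plane',k[:2].round(4),'z(545,216)',(k@[545,216,1]).round(2),w.sum())
    m=(x>500)&(x<620)&(z>48)&(z<60)&(((y>75)&(y<100))|((y>295)&(y<310)));print('fixed z',np.median(z[m]))
E
```

```text
top handle ((547.1565551757812, 212.57257080078125), (13.051855087280273, 109.30448913574219), 0.9725344181060791) z [95.9012427  97.88713905]
plane [ 0.0112 -0.002 ] z(545,216) 53.72 1165
fixed z 54.090116594575875
scene handle ((548.899169921875, 217.12619018554688), (116.0056381225586, 24.281949996948242), 89.82279205322266) z [95.53076686 97.62213439]
plane [-0.0003  0.0033] z(545,216) 54.53 1779
fixed z 54.204782762589105
```

View pics/f_top.png

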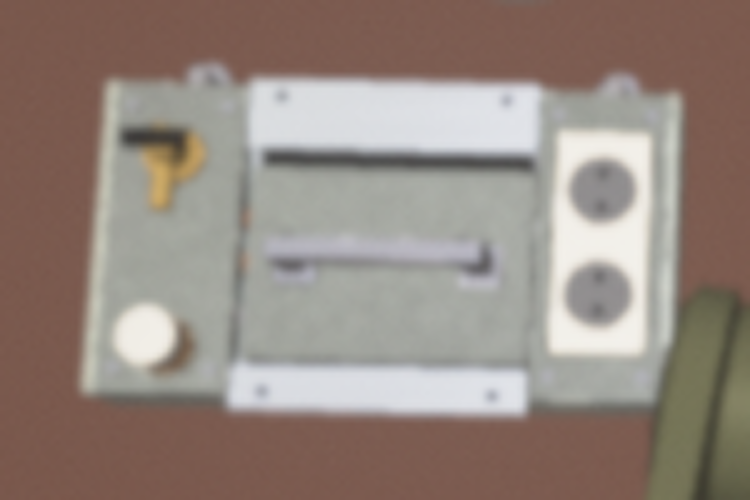

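View pics/full_scene.png

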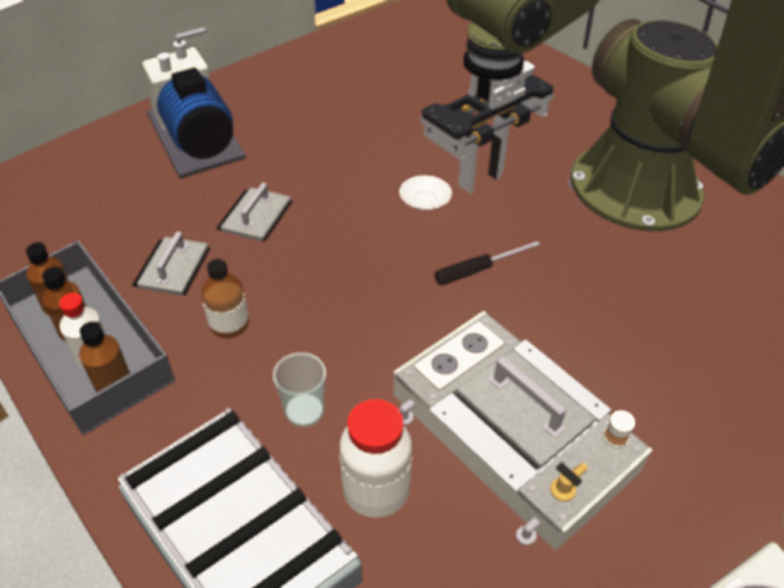

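```bash
python3 - <<'E'
from h import *
for n in('top','scene'):
    c=load(n);P=cloud(c);x,y,z=P[...,0],P[...,1],P[...,2]
    ok=(z>47)&(z<62)&(y>152)&(y<280)
    for nm,a,b in(('front',498,525),('back',572,592)):
        m=ok&(x>a)&(x<b); print(n,nm,np.median(z[m]).round(2),np.mean(z[m]).round(2),m.sum())
    for nm,a,b in(('front',498,525),('back',572,592)):
        m=(z>47)&(z<62)&(x>a)&(x<b)&(((y>76)&(y<125))); print('   fixed R',nm,np.median(z[m]).round(2),m.sum())
c=load('scene')
a=dict(np.load('scene.npz'))
E
```

```text
top front 53.34 53.38 486
top back 54.07 54.06 353
   fixed R front 60.0 133
   fixed R back 59.97 80
scene front 54.39 54.31 445
scene back 54.56 54.54 680
   fixed R front 61.03 124
   fixed R back 61.25 92
```

```bash
python3 -c "
from cell import manip
s=manip.read_state();print(s['clock'],s['wrist_force'],abs(s['qd']).max());print(manip.sign_off())"
```

```text
15.3333 [-0.06425324  0.0848821  -1.11613321] 0.023264963494200177
the job is handed in; nothing more can be done
None
```

The cover is on the box and locked under both lips. I let go of it and handed the job in at 15.3 s.

**How it went**
- I gripped the bar and tilted the cover by resting its near edge on the front rail. The depth fit showed a tilt of about 0.10–0.11 rad with the tongue in the groove.
- I slid it in until the strip pushed back, at about 8.5 N, and pressed the strip in roughly 6 mm.
- I then lowered the near edge flat while backing off along x, and let the cover spring forward. It stopped firmly against the front wall at tool x of about 546 mm.
- The largest force I saw along x was about 24.5 N at the wrist, against the 45 N limit. The contact force between cover and frame is not reported, so I judged it from the wrist force.

**Last checks**
- **Height:** the cover's top reads 53.7 mm (top camera) and 54.5 mm (scene camera). Fixed surfaces on the box read 54.1–54.2 mm, so it is flush.
- **Tilt:** the two cameras disagree slightly. Scene shows about 0.003 rad; top shows about 0.011 rad, on a fit that included parts near the handle. Both are under 0.02.
- **Sideways and in line:** the cover sits a little towards −y, about 2.5 mm off by the top camera. The scene camera puts it near the middle. In line it is within about 0.02 rad.
- **Along x:** I did not measure this directly against the box. The frame looked close to the middle of its play, and the stop was where a locked cover should be.
- **Lock:** I did not pull up on the cover to test it. The lock is inferred from the stop position, the flat fit and the nib being hidden under the front lip.
- **Bystanders:** in the last picture they stand where they were at the start, and the gripper was clear of everything.

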